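# Refill the tag feeder and switch it on

### The job

Refill the tag feeder: take the punched kraft tag pack from its tray and lower it over the feeder's spindle, between the two blue guides, until it lies flat on the deck, then set the orange-knobbed weight over the spindle on top of it; lower both gently, do not drop them. Only then flip the feeder's toggle switch over to the green-dot side. Leave everything else on the table where it is.

Things in the scene. Friction and masses are not known exactly. Their poses are not given: they have to be found in the camera images.
- pack_center (a point): Centre (half-way up, on the hole's axis) of the loose kraft-brown card pack: a rigid block 60 (x) x 44 (y) x 28 mm (z, up), about 60 g, with two white paper bands and a 15 mm round hole right through it, along z. It starts flat in a grey tray. Between the feeder's guides it can be held only across its 44 mm width, so it has to be put down and taken again on the way.
- tray_floor (a point): Centre of the floor (4 mm above the table) of the fixed grey tray holding the kraft pack; same axes as the pack. Its two side walls, 34 mm high and 50 mm long, stand 2.5 mm clear of the pack's long sides, so there the pack can be gripped only across its 60 mm length. Its ends overhang the 50 mm long floor by 5 mm, over bare table.
- clear_spot (a point): A point on the table top that is always bare for 60 mm around: a place to put the pack down between grasps.
- weight_center (a point): Centre (half-way up) of the loose follower weight, 40 mm tall, about 180 g, z up: a dark steel disc 42 mm in diameter and 10 mm thick, with an orange knob 24 mm in diameter and 30 mm tall on top. A 15 mm bore runs from the underside 36 mm up into the knob; the knob's top is closed. It starts standing on the table.
- seat (a point): Point on the feeder's deck at the foot of its spindle, 40 mm above the table, with the feeder's axes (z up, y along its length). The feeder is a fixed white box; its deck reaches 75 mm to either side in x and from -65 to +155 mm in y. The steel spindle is 10 mm in diameter and stands 54 mm above the deck, its last 4 mm tapered.
- guide (a point): Top of the blue guide on the spindle's +y side, same axes as the seat; its twin stands on the -y side. The guides are upright plates 40 mm wide (x), 4 mm thick, 46 mm high above the deck; inner faces 32.5 mm from the spindle axis. The pack fits only with its 60 mm length along the feeder's y; fingers reach in only from +x and -x.
- switch_base (a point): Pivot of the toggle switch, on the deck, 110 mm from the spindle in the feeder's +y direction, with the same axes as the seat. A green dot lies on its +x side (on) and a red dot on its -x side (off).
- bat (a joint): Angle of the toggle bat (rad): a steel stem 7 mm thick with a red ball 11 mm in diameter, its centre 32 mm from the pivot. 0 is upright; it starts near -0.4, leaning to the feeder's -x (red dot, off), and must end near +0.4, leaning to +x (green dot, on). It snaps to whichever side it leans; pushing it past upright takes about 1.5 N at the ball.
- white_pack_center (a point): Centre of a bystander: a plain white card pack of the same size, with blue bands and no hole, loose in a tray of the same kind.
- stamp_a_center (a point): Centre of a bystander: a loose blue-topped hand stamp, 44 x 30 mm and 68 mm tall.
- stamp_b_center (a point): Centre of a second bystander stamp, like the first.
- tape_case_center (a point): Centre of a bystander: a loose round blue tape-measure case, 64 mm in diameter, 20 mm high.

How it is judged:
By the outcome, as a careful person would: the job done as asked, in the order asked, and still so for the second after the job is handed in, with the robot touching nothing.
It also fails if it takes over 69 s, if anything falls off the work surface, if the arm or the gripper's body presses on something with over 40 N, if the wrist force passes 120 N, or if a joint passes its speed limit or range.

### The arm

A 6-joint arm with a two-finger parallel gripper is mounted at the origin on the work surface. World frame = base frame: x ahead of the robot, y to its left, z up, the work surface at z = 0. Lengths are in m, angles in rad, forces in N, time in s.
With the tool pointing down it reaches from about 0.375 to 0.975 m from the base axis. Payload 3.8 kg.
Tool frame: the origin (TCP) lies at the very end of the fingers, on their centre line; the grasp point (between the pads) lies 19 mm behind it; z points along the fingers, y is the line along which they close (so a half turn about z gives the same grasp; the last joint's range is limited). The gripper opens to 85 mm and grips with 20 to 120 N. Pads are 22 mm wide; open, the fingers measure 114 mm over their backs; the gripper's body (76 mm by 85 mm) begins 54 mm behind the grasp point. The pads swing forward as they close: fully open they stand 13 mm farther back than shut.
Start: joints at [1.098, 0.264, 1.604, -0, 1.274, -0.037], TCP at [0.285, 0.612, 0.231] pointing down, gripper open.
Joint ranges: [-2.63, 2.63], [-0.94, 2.18], [0.31, 2.57], [-1.31, 4.45], [0, 2.66], [-2.55, 2.55]. Speed limits (rad/s): [2.57, 2.57, 3.14, 3.14, 3.14, 3.14].

### API

Orientations are given as a rotation vector (axis times angle).
In Python, from workcell import monitor, viewer, job gives the robot as it stands. The module is installed in compiled form; this text tells all that it offers.
- The arm moves only by the tool step_arm, never from a script. Its argument "series" is one flat list of numbers, 4 for each row, row after row: the shift along the tool's x, y, z in m, then the turn about the tool's z in rad. A call has 1 to 8 rows; each row is the pose to reach, as a shift and turn from the pose commanded when the call began, along the tool's axes at that moment; what a row does not reach only later rows make up. A row lasts 1/8 s, in which the tool goes at most 62.5 mm and 10.7 degrees, less where a joint would pass 70% of its speed; a pose out of reach is approached as far as the arm can. A call with a gripper value outside its range is refused whole. "gripper" is the opening, from 0 (shut) to 1 (fully open), set as the call begins (left out, the last holds). The fingers move at their own pace and stop on an object; "newtons" is the grip in N (left out, the last holds). Time passes only in rows, so rows that repeat a pose let the fingers close. It gives the time, the measured TCP pose, the force, the opening and the grip force at its end, in the units of the state.
- monitor.read_state(): the state, without advancing time (a new reading comes with each control period).
- viewer.read_camera(name): name is "scene" or "top"; returns a dict with "image" (384x512x3 uint8, red, green, blue), "intrinsics" (3x3 intrinsics, pixels), "T" (4x4, takes a point from camera to world coordinates). Camera axes: x right, y up, looking along -z (the intrinsics and any distortion apply to the point x, -y, -z); pixel columns grow to the right and rows downward; lengths in m; the calibration is good to about 2 mm. A picture is of the moment at which its call begins. There is no depth.
- job.finish_job(): hands the job in; it is judged then, once.
Trained networks look in a picture, given as the dict that the camera call returned (one of the last four; its "shot" number tells which), for a name from the list of things; names that differ only in an ending like _2 or _b are one class to them, and where a whole thing is asked for, a point or a joint stands for the part that bears it (a point fixed in the world has none). Each returns a list of dicts, best first, with "score" (0 to 1); they miss things now and then, are a little off and sometimes report something else, mostly with a low value. They report only what shows in the picture. A call takes as long as a camera call.
- viewer.boxes_of(picture, label): "extent" ([centre column, centre row, width, height] in pixels, round what is visible of it).
- viewer.spot_point(picture, label): "point" ([column, row] in pixels: a listed point, or the origin of a listed thing).
The state is a dict: "time": time; "q": joint angles; "joint_vel": joint speeds; "joint_torque": joint torques, N m; "tool_pos": TCP position; "tcp_rot": TCP orientation; "wrist_force": force on the tool from outside, world axes, zero at the start; "torque": the same for the moment, N m; "width": opening from 0.0 (shut) to 1.0 (fully open); "grip_force": force on a finger pad.
Only numpy, scipy, OpenCV 4.12 (cv2) and the standard library are available. Lean on these libraries where they do the work, as an engineer would, in place of code of your own. Each camera call takes 0.05 s, during which the arm holds its last target. There are 200 camera calls.

## Working session

There is one attempt and no reset: what is moved stays moved. The work goes in short steps, Python scripts to look and compute and a tool call to move; the robot and the scene stay as the last step left them, time stands still between calls to the robot, and variables do not carry over. Pictures are saved under pics/ and viewed, at most 10 in all, crops included, and the job is handed in when it is done.

Besides the shell and the picture viewer there is one more tool, called as name(argument=value, ...) on one line, values as JSON. step_arm: Moves the arm, as the interface text tells. Its arguments: {"type":"object","properties":{"series":{"type":"array"},"gripper":{"type":"number"},"newtons":{"type":"number"}},"required":["series"]}

```bash
mkdir -p pics; cat > h.py <<'E'
import numpy as np, cv2
from workcell import monitor, viewer, job
def ray(p,uv):
    K=np.array(p["intrinsics"]);T=np.array(p["T"])
    d=np.linalg.inv(K)@[uv[0],uv[1],1]; d=np.array([d[0],-d[1],-d[2]])
    return T[:3,3],T[:3,:3]@(d/np.linalg.norm(d))
def atz(p,uv,z):
    o,d=ray(p,uv); return o+d*(z-o[2])/d[2]
def proj(p,X):
    K=np.array(p["intrinsics"]);T=np.array(p["T"])
    c=T[:3,:3].T@(np.array(X)-T[:3,3]); c=K@[c[0],-c[1],-c[2]]; return c[:2]/c[2]
def tri(ps,uvs):
    A=np.zeros((3,3));b=np.zeros(3);L=[]
    for p,uv in zip(ps,uvs):
        o,d=ray(p,uv);P=np.eye(3)-np.outer(d,d);A+=P;b+=P@o;L.append((o,d))
    X=np.linalg.solve(A,b); return X,max(np.linalg.norm(np.cross(X-o,d)) for o,d in L)
def save(p,name,s=1.5): cv2.imwrite("pics/"+name,cv2.resize(p["image"][:,:,::-1],None,fx=s,fy=s,interpolation=cv2.INTER_CUBIC))
E
cat > a.py <<'E'
from h import *
np.set_printoptions(precision=4,suppress=True)
S=viewer.read_camera("scene");T=viewer.read_camera("top")
save(S,"s0.png");save(T,"t0.png")
for p in (S,T): print(np.array(p["T"])[:3,3],np.array(p["intrinsics"])[0])
for n in "pack_center tray_floor clear_spot weight_center seat guide switch_base bat white_pack_center stamp_a_center tape_case_center".split():
    r=[viewer.spot_point(p,n) for p in (S,T)]
    print(n,[[(np.round(x["point"],1).tolist(),round(x["score"],2)) for x in q[:3]] for q in r])
    if r[0] and r[1]: print("   ",*tri((S,T),(r[0][0]["point"],r[1][0]["point"])))
print(monitor.read_state())
E
python3 a.py
```

```text
[ 1.1541 -0.7963  0.8281] [437.8851   0.     253.7338]
[ 0.4299 -0.0325  1.2137] [426.8723   0.     255.6762]
pack_center [[([172.8, 235.1], 0.55)], [([334.0, 209.3], 0.6)]]
    [ 0.454  -0.2936  0.0267] 0.00031259599023572386
tray_floor [[([170.3, 238.2], 0.75)], [([333.5, 210.4], 0.52)]]
    [ 0.4493 -0.2967  0.015 ] 0.0029372291146481386
clear_spot [[], [([263.1, 205.6], 0.71)]]
weight_center [[([250.0, 221.9], 0.65), ([321.7, 230.9], 0.41)], [([276.8, 160.1], 0.44), ([251.4, 102.9], 0.21)]]
    [ 0.586  -0.1314  0.0292] 0.002110977190852942
seat [[([303.4, 172.4], 0.78)], [([182.6, 160.7], 0.59)]]
    [0.578  0.132  0.0372] 0.0012975365930166835
guide [[([309.0, 157.7], 0.8)], [([173.4, 151.0], 0.89)]]
    [0.592  0.1461 0.0907] 0.004156507377341405
switch_base [[([322.7, 161.7], 0.96)], [([146.3, 154.2], 0.75), ([333.4, 211.6], 0.21)]]
    [0.5909 0.2314 0.0285] 0.0028939915971936767Traceback (most recent call last):
  File "a.py", line 7, in <module>
    r=[viewer.spot_point(p,n) for p in (S,T)]
       ~~~~~~~~~~~~~~~~~^^^^^
ValueError: it knows: clear_spot, guide, pack_center, seat, stamp_a_center, stamp_b_center, switch_base, tape_case_center, tray_floor, weight_center, white_pack_center
```

View pics/s0.png

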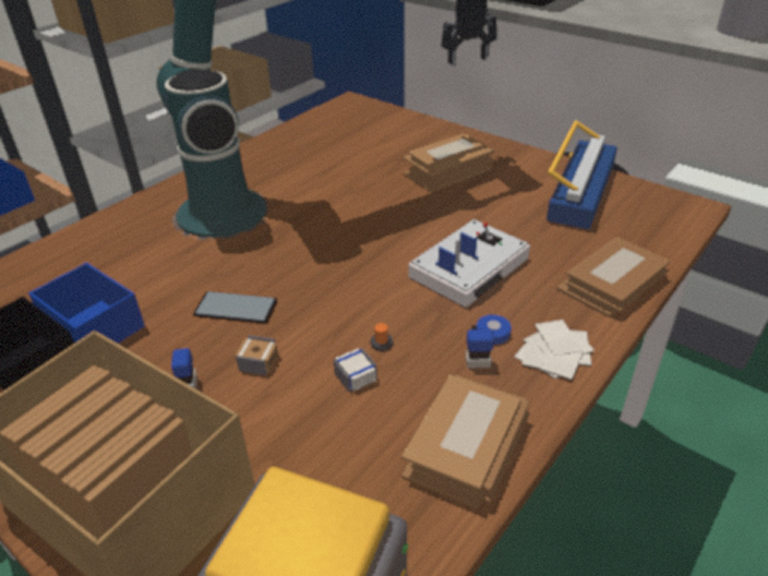

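View pics/t0.png

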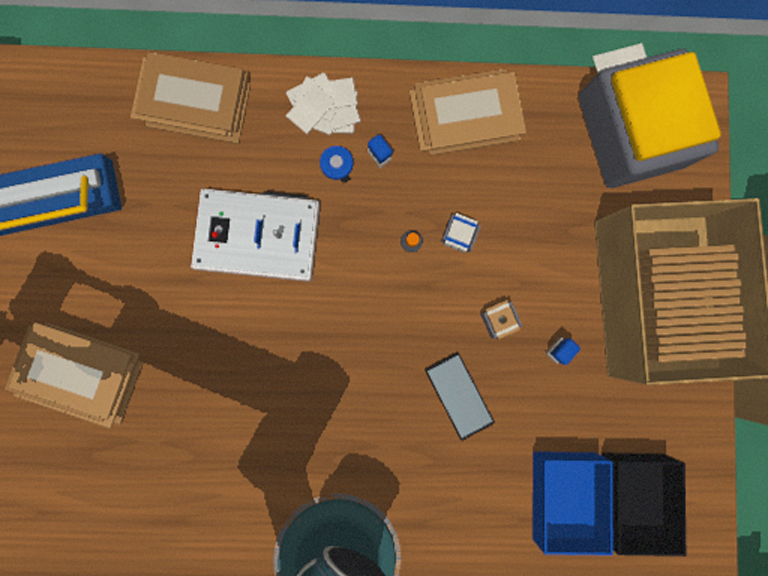

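```bash
sed -i 's/ bat / /' a.py; sed -i 's/s0.png/s0b.png/;s/t0.png/t0b.png/' a.py; python3 a.py | tail -12
```

```text
[0.5842 0.1213 0.0384] 0.004726845719828747
guide [[([310.7, 156.3], 0.65)], [([171.2, 153.7], 0.67)]]
    [0.5881 0.1546 0.0887] 0.0001883576428515423
switch_base [[([323.0, 158.9], 0.76)], [([143.6, 150.5], 0.87), ([225.6, 110.9], 0.15)]]
    [0.5953 0.233  0.0416] 0.0076770393929979554
white_pack_center [[([236.9, 244.9], 0.56)], [([305.5, 154.1], 0.94)]]
    [ 0.6074 -0.2127  0.0201] 0.001277441540927845
stamp_a_center [[([317.8, 230.3], 0.56), ([302.0, 173.5], 0.35)], [([253.0, 101.9], 0.56)]]
    [ 0.7499 -0.0582  0.037 ] 0.0010231941246474025
tape_case_center [[([326.4, 221.5], 0.86)], [([224.2, 109.4], 0.74), ([170.6, 152.2], 0.67)]]
    [0.7329 0.022  0.0008] 0.0012995323080061479
{'time': 1.9, 'q': array([ 1.0981,  0.2639,  1.604 ,  0.    ,  1.2737, -0.0369]), 'joint_vel': array([ 0.0007, -0.0005, -0.0001, -0.0002,  0.0002, -0.0001]), 'joint_torque': array([  0.0005, -51.5047, -36.7709,  -0.    ,   0.0009,  -0.    ]), 'tool_pos': array([0.2849, 0.6119, 0.2313]), 'tcp_rot': array([-0.6792, -3.0673, -0.    ]), 'wrist_force': array([-0.208 ,  0.0674, -0.51  ]), 'torque': array([-0.0406,  0.0463,  0.0241]), 'grip_force': 0.0, 'width': 1.0021408814881352}
```

The scene view shows the kraft pack in its grey tray at (257,355), the orange-knobbed weight at (381,335), and the feeder with two blue guides at (470,260). In the top view they are at (502,319), (412,240) and (255,233). The green dot is at (221,214), on the up-image (+x) side, and the red ball is at (218,231). Next I'll take magnified crops for sub-pixel fits.

```bash
cat > b.py <<'E'
from h import *
np.set_printoptions(precision=4,suppress=True)
import pickle
P={}
for n in("scene","top"):
    L=[viewer.read_camera(n) for _ in range(4)]; p=dict(L[-1]); p["image"]=np.mean([l["image"] for l in L],0).astype(np.uint8); P[n]=p
pickle.dump({k:{j:np.array(v[j]) for j in("image","intrinsics","T")} for k,v in P.items()},open("P.pkl","wb"))
def crop(p,c,w,h,s): 
    x,y=c; return cv2.resize(p["image"][y-h//2:y+h//2,x-w//2:x+w//2,::-1],(w*s,h*s),interpolation=cv2.INTER_CUBIC)
T,S=P["top"],P["scene"]
a=np.hstack([crop(T,(171,156),100,70,4),crop(S,(312,174),100,70,4)])
b=np.hstack([crop(T,(335,213),50,40,8),crop(S,(171,237),50,40,8)])
cv2.imwrite("pics/c.png",np.vstack([a,b]))
hsv=cv2.cvtColor(T["image"],cv2.COLOR_RGB2HSV)
m=((hsv[...,2]>150)&(hsv[...,1]<60)).astype(np.uint8); m[:, :120]=0;m[:,220:]=0;m[:115]=0;m[200:]=0
c=max(cv2.findContours(m,0,1)[0],key=cv2.contourArea); r=cv2.minAreaRect(c); print("rect",r)
bx=cv2.boxPoints(r); print(np.array([atz(T,u,0.04)[:2] for u in bx]))
E
python3 b.py
```

```text
rect ((169.2493133544922, 156.1315155029297), (79.8744888305664, 54.01735305786133), 6.009006023406982)
[[0.5223 0.2807]
 [0.6714 0.2725]
 [0.6551 0.0532]
 [0.5054 0.0637]]
```

View pics/c.png

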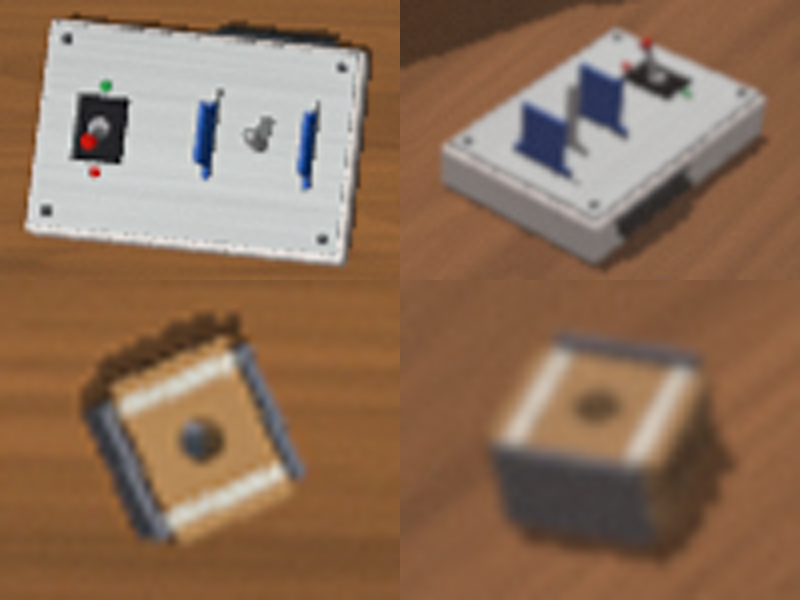

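The crops show the pack's two white bands and its hole at top-view pixel (335.1, 212.8), with its long axis about 24° from world x. The feeder's long edges slope about 6°, and the bat leans to the red side. I'll measure from the colour blobs in both views.

```bash
cat > c.py <<'E'
from h import *
import pickle
np.set_printoptions(precision=4,suppress=True)
P=pickle.load(open("P.pkl","rb"));T,S=P["top"],P["scene"]
def blobs(p,f,box,n):
    x0,x1,y0,y1=box; im=cv2.resize(p["image"][y0:y1,x0:x1],None,fx=8,fy=8,interpolation=cv2.INTER_CUBIC)
    m=f(cv2.cvtColor(im,cv2.COLOR_RGB2HSV)).astype(np.uint8)
    k,l,st,c=cv2.connectedComponentsWithStats(m); o=np.argsort(-st[1:,4])[:n]+1
    print("   areas",st[o,4]/64,((c[o]+.5)/8-.5+[x0,y0]).tolist()); return (c[o]+.5)/8-.5+[x0,y0]
white=lambda h:(h[...,1]<70)&(h[...,2]>150)
orange=lambda h:(h[...,0]<16)&(h[...,1]>190)&(h[...,2]>150)
blue=lambda h:(h[...,0]>100)&(h[...,0]<130)&(h[...,1]>100)
def pair(name,f,bt,bs,n,z,key):
    a=blobs(T,f,bt,n);b=blobs(S,f,bs,n)
    a=a[np.argsort([atz(T,u,z)[key] for u in a])];b=b[np.argsort([atz(S,u,z)[key] for u in b])]
    X=[]
    for u,v in zip(a,b):
        x,e=tri((T,S),(u,v)); X.append(x); print(name,"tri",x,e,"top@z",atz(T,u,z)[:2],"scene@z",atz(S,v,z)[:2])
    At=np.mean([atz(T,u,z) for u in a],0);As=np.mean([atz(S,v,z) for v in b],0); print("  mid top",At,"scene",As)
    if n==2:
        for q,c,g in(("top",T,a),("scene",S,b)):
            d=atz(c,g[1],z)-atz(c,g[0],z); print("  ",q,"yaw deg",np.degrees(np.arctan2(d[1],d[0])),np.linalg.norm(d))
pair("band",white,(318,352,196,230),(155,190,222,250),2,.032,0)
pair("knob",orange,(262,290,148,172),(240,268,210,236),1,.025,0)
pair("guide",blue,(160,206,140,172),(288,322,150,186),2,.063,1)
d=atz(T,(169.25,156.13),.04);print("deck ctr",d)
for y in(-5.5,-5,-4.5):
    t=np.radians(y);print("seat from deck",y,d[:2]-.045*np.array([-np.sin(t),np.cos(t)]))
E
python3 c.py
```

```text
areas [35.875  35.2969] [[337.6038218641115, 219.60948388501743], [331.7527943780434, 205.57467352810977]]
   areas [34.3594 34.2812] [[177.63270236471124, 233.5912630741246], [162.67445305378305, 231.28714676390155]]
band tri [ 0.4256 -0.3029  0.031 ] 0.00015616194886825733 top@z [ 0.4257 -0.3026] scene@z [ 0.4264 -0.3036]
band tri [ 0.4643 -0.2856  0.0321] 0.00011557135425994875 top@z [ 0.4643 -0.2858] scene@z [ 0.4643 -0.2855]
  mid top [ 0.445  -0.2942  0.032 ] scene [ 0.4453 -0.2945  0.032 ]
   top yaw deg 23.565155248052818 0.042018181223519725
   scene yaw deg 25.50063841366952 0.04202706972789764
   areas [54.8281] [[274.76633300085496, 159.0364954402964]]
   areas [] []
  mid top [ 0.5909 -0.1245  0.025 ] scene nan
   areas [69.1875 53.0312] [[171.84569783197833, 154.68284214092142], [197.28152622274604, 157.4807012374779]]
   areas [111.6094 101.1562] [[297.49790879182416, 173.15631562368753], [311.75283827618165, 163.04612681495212]]
guide tri [0.5846 0.0892 0.0623] 0.0010232151477434415 top@z [0.5837 0.0885] scene@z [0.5858 0.0892]
guide tri [0.5901 0.1578 0.0628] 0.0010358734090605945 top@z [0.5892 0.1571] scene@z [0.5909 0.1585]
  mid top [0.5865 0.1228 0.063 ] scene [0.5883 0.1238 0.063 ]
   top yaw deg 85.3850940995531 0.06886153769969343
   scene yaw deg 85.79724203976147 0.06943301771653965
deck ctr [0.5882 0.1678 0.04  ]
seat from deck -5.5 [0.5839 0.123 ]
seat from deck -5 [0.5843 0.123 ]
seat from deck -4.5 [0.5846 0.123 ]
  return _methods._mean(a, axis=axis, dtype=dtype,
  ret = ret.dtype.type(ret / rcount)
```

step_arm(series=[-0.05,-0.042,0.004,0.09,-0.1,-0.084,0.008,0.18,-0.15,-0.126,0.012,0.27,-0.2,-0.168,0.016,0.36,-0.25,-0.21,0.02,0.45,-0.3,-0.252,0.024,0.54,-0.35,-0.294,0.028,0.63,-0.39,-0.328,0.03,0.71], gripper=1, newtons=40)

```text
time: 3.3
tool_pos: [0.4963, 0.1576, 0.202]
tcp_rot: [1.706, 2.637, 0.001]
wrist_force: [0.7, -0.3, 0.6]
width: 0.998
grip_force: 0.0
```

```bash
cat > n.py <<'E'
import sys,numpy as np
from scipy.spatial.transform import Rotation as R
from workcell import monitor
s=monitor.read_state();M=R.from_rotvec(s["tcp_rot"]).as_matrix();p=np.array(s["tool_pos"])
yaw=np.degrees(np.arctan2(M[1,1],M[0,1]))
print("t",round(s["time"],2),"p",p.round(4),"yaw",round(yaw,2),"w",round(s["width"],3),"F",np.round(s["wrist_force"],1),"grip",round(s["grip_force"],1),"q",np.round(s["q"],2),"tz",M[:,2].round(3))
a=list(map(float,sys.argv[1:]))
for i in range(0,len(a),4):
    d=M.T@(np.array(a[i:i+3])-p); print("shift",d.round(4),"turn",round(np.radians((yaw-a[i+3]+180)%360-180),4))
E
python3 n.py .445 -.2943 .12 24.3 .445 -.2943 .004 24.3
```

```text
t 3.3 p [0.4963 0.1576 0.202 ] yaw 24.2 w 0.998 F [ 0.7 -0.3  0.6] grip 0.0 q [ 0.26 -0.01  1.96  0.    1.18 -0.16] tz [ 0.001  0.    -1.   ]
shift [-0.3911 -0.2321  0.0818] turn -0.0017
shift [-0.3911 -0.2323  0.1978] turn -0.0017
```

step_arm(series=[-0.051,-0.031,0.011,0,-0.102,-0.062,0.022,0,-0.153,-0.093,0.033,0,-0.204,-0.124,0.044,0,-0.255,-0.155,0.055,0,-0.306,-0.186,0.066,0,-0.357,-0.217,0.077,0,-0.382,-0.233,0.081,0])

```text
time: 4.3
tool_pos: [0.44, -0.2874, 0.1204]
tcp_rot: [1.706, 2.638, -0.001]
wrist_force: [0.9, 0.3, -0.5]
width: 0.996
grip_force: 0.0
```

step_arm(series=[0,0,0.02,0,0,0,0.03,0,0,0,0.03,0])

```text
time: 4.68
tool_pos: [0.4402, -0.2838, 0.0899]
tcp_rot: [-1.701, -2.639, -0.0]
wrist_force: [0.1, -0.2, -0.2]
width: 1.001
grip_force: 0.0
```

```bash
python3 n.py .445 -.2943 .004 24.3; cat > d.py <<'E'
from h import *
import sys
T=viewer.read_camera("top");S=viewer.read_camera("scene")
c=eval(sys.argv[1]);o=[]
for p in(T,S):
    u,v=np.round(proj(p,c)).astype(int);u=np.clip(u,40,472);v=np.clip(v,40,344)
    o.append(cv2.resize(p["image"][v-40:v+40,u-40:u+40,::-1],None,fx=5,fy=5,interpolation=cv2.INTER_CUBIC))
cv2.imwrite("pics/"+sys.argv[2],np.hstack(o))
E
python3 d.py "[.445,-.294,.05]" e1.png
```

```text
t 4.67 p [ 0.4402 -0.2838  0.0899] yaw 24.38 w 1.001 F [ 0.1 -0.2 -0.2] grip 0.0 q [-0.62  0.12  2.06  0.    0.97 -1.05] tz [-0.002  0.001 -1.   ]
shift [-0.0117  0.0001  0.0858] turn 0.0013
```

View pics/e1.png

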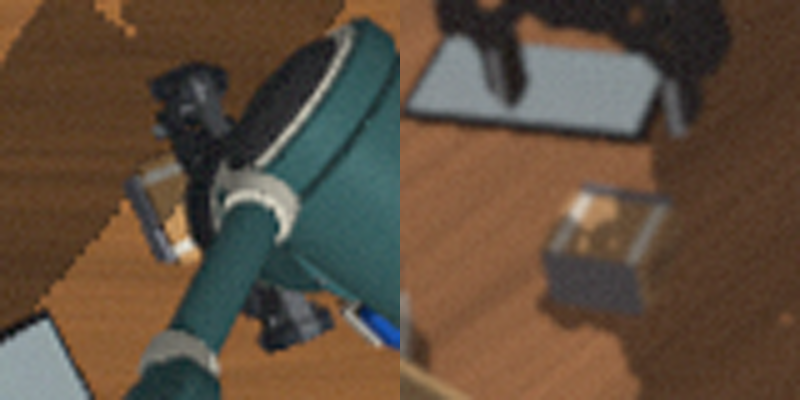

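The crop shows the gripper straddling the pack along its length, and the stamp well clear of the near finger. I'll correct by 11.7 mm and descend.

step_arm(series=[-0.012,0,0.01,0,-0.0117,0,0.03,0,-0.0117,0,0.05,0,-0.0117,0,0.07,0,-0.0117,0,0.085,0,-0.0117,0,0.085,0])

```text
time: 5.52
tool_pos: [0.445, -0.2948, 0.0044]
tcp_rot: [-1.701, -2.638, -0.0]
wrist_force: [0.8, 0.1, -0.4]
width: 0.999
grip_force: 0.0
```

step_arm(series=[0,0,0,0,0,0,0,0,0,0,0,0,0,0,0,0], gripper=0.4, newtons=40)

```text
time: 6.02
tool_pos: [0.4466, -0.296, 0.0068]
tcp_rot: [1.702, 2.638, -0.0]
wrist_force: [0.6, 0.5, 5.5]
width: 0.691
grip_force: 44.6
```

```bash
python3 n.py .445 -.2943 .12 24.3 ; python3 -c "
from h import *
import pickle
T=pickle.load(open('P.pkl','rb'))['top'];print(atz(T,(263.1,205.6),0))"
```

```text
t 6.03 p [ 0.4466 -0.296   0.0068] yaw 24.35 w 0.691 F [0.6 0.5 5.5] grip 44.6 q [-0.63  0.25  2.09 -0.    0.8  -1.06] tz [ 0.002 -0.001 -1.   ]
shift [ 0.002  -0.0007 -0.1132] turn 0.0009
[ 0.45996637 -0.09612905  0.        ]
```

step_arm(series=[0,0,-0.02,0,0,0,-0.06,0,0.02,0.01,-0.08,-0.15,0.065,0.034,-0.08,-0.32,0.11,0.059,-0.08,-0.49,0.15,0.08,-0.08,-0.66,0.172,0.092,-0.08,-0.83,0.177,0.095,-0.08,-1.0])

```text
time: 7.02
tool_pos: [0.4586, -0.093, 0.0854]
tcp_rot: [-0.216, -3.133, -0.001]
wrist_force: [-0.3, 0.2, -0.1]
width: 0.692
grip_force: 44.9
```

step_arm(series=[0,0,0.01,-0.07,0,0,0.03,-0.07,0,0,0.03,-0.07])

```text
time: 7.4
tool_pos: [0.4572, -0.0942, 0.0541]
tcp_rot: [-0.119, -3.135, -0.002]
wrist_force: [-0.1, -0.2, -1.0]
width: 0.694
grip_force: 45.0
```

```bash
python3 n.py .46 -.096 .004 85.6 ; python3 d.py "[.46,-.096,.04]" e2.png
```

```text
t 7.4 p [ 0.4572 -0.0942  0.0541] yaw 85.66 w 0.694 F [-0.1 -0.2 -1. ] grip 45.0 q [-0.26  0.06  2.2  -0.    0.89 -1.75] tz [-0.004  0.001 -1.   ]
shift [-0.0032 -0.0016  0.0501] turn 0.0011
```

View pics/e2.png

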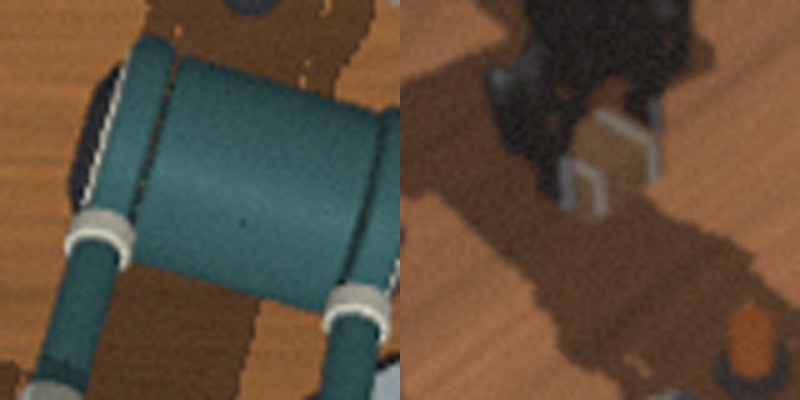

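The scene crop shows the pack held level between the fingers at (610,160), and the arm hides it from the top camera. I'll lower it gently.

step_arm(series=[0,0,0.015,0,0,0,0.03,0,0,0,0.04,0,0,0,0.045,0,0,0,0.0475,0,0,0,0.0495,0,0,0,0.0495,0])

```text
time: 8.38
tool_pos: [0.4595, -0.0949, 0.0064]
tcp_rot: [0.119, 3.139, -0.0]
wrist_force: [-0.9, 0.3, -1.0]
width: 0.696
grip_force: 45.0
```

step_arm(series=[0,0,0.001,0,0,0,0.002,0,0,0,0.002,0])

```text
time: 8.75
tool_pos: [0.4592, -0.0949, 0.0043]
tcp_rot: [-0.119, -3.139, -0.0]
wrist_force: [0.5, -0.8, 0.2]
width: 0.691
grip_force: 45.0
```

step_arm(series=[0,0,0.001,0,0,0,0.002,0,0,0,0.002,0])

```text
time: 9.12
tool_pos: [0.4594, -0.0949, 0.0028]
tcp_rot: [-0.119, -3.139, -0.0]
wrist_force: [-2.6, 0.3, 5.8]
width: 0.695
grip_force: 45.6
```

step_arm(series=[0,0,0,0,0,0,0,0,0,0,0,0,0,0,-0.015,0,0,0,-0.05,0.1,0,0,-0.1,0.28,0,0,-0.13,0.46,0,0,-0.14,0.64], gripper=1)

```text
time: 10.12
tool_pos: [0.4613, -0.0954, 0.1463]
tcp_rot: [1.107, 2.933, 0.001]
wrist_force: [-0.1, -0.1, -0.5]
width: 0.998
grip_force: 0.0
```

step_arm(series=[0,0,0,0.18,0,0,0,0.36,0,0,0,0.54,0,0,0,0.72,0,0,0,0.9,0,0,0,0.931,0,0,0,0.931])

```text
time: 11.0
tool_pos: [0.4594, -0.0949, 0.1428]
tcp_rot: [2.301, 2.138, 0.001]
wrist_force: [0.3, -0.2, 0.1]
width: 1.002
grip_force: 0.0
```

```bash
python3 n.py .4594 -.0949 .006 -4.4 ; python3 d.py "[.46,-.096,.04]" e3.png
```

```text
t 11.0 p [ 0.4594 -0.0949  0.1428] yaw -4.21 w 1.002 F [ 0.3 -0.2  0.1] grip 0.0 q [-0.26 -0.05  2.13  0.    1.07 -0.18] tz [ 0.001 -0.    -1.   ]
shift [ 0.000e+00 -1.000e-04  1.368e-01] turn 0.0032
```

View pics/e3.png

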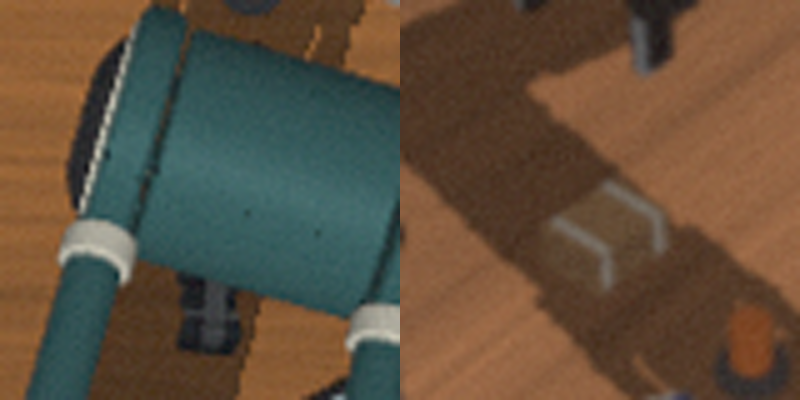

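The scene crop shows the pack lying flat. The mid-points of its top bands are at about (581,239) and (633,199), so its centre is near (607,219). I'll convert that to a position.

```bash
cat > f.py <<'E'
from h import *
np.set_printoptions(precision=4,suppress=True)
S=viewer.read_camera("scene")
u,v=np.round(proj(S,[.46,-.096,.04])).astype(int)
c=lambda a,b:((a-400+.5)/5-.5+u-40,(b+.5)/5-.5+v-40)
print(atz(S,c(581,239.5),.028),atz(S,c(633.5,199),.028),atz(S,c(607,219.2),.028))
print("knob",c(751,342),atz(S,c(751,342),.025))
print([(x["point"],x["score"],atz(S,x["point"],.014)) for x in viewer.spot_point(S,"pack_center")])
im=cv2.resize(S["image"][v-20:v+20,u-20:u+20],None,fx=8,fy=8,interpolation=cv2.INTER_CUBIC)
h=cv2.cvtColor(im,cv2.COLOR_RGB2HSV);m=((h[...,1]<75)&(h[...,2]>85)).astype(np.uint8)
k,l,st,ce=cv2.connectedComponentsWithStats(m)
for i in np.argsort(-st[1:,4])[:3]+1: print(st[i,4]/64,(ce[i]+.5)/8-.5+[u-20,v-20])
im=cv2.resize(S["image"][210:240,238:272],None,fx=8,fy=8,interpolation=cv2.INTER_CUBIC)
h=cv2.cvtColor(im,cv2.COLOR_RGB2HSV);m=((h[...,0]<14)&(h[...,1]>170)&(h[...,2]>110)).astype(np.uint8)
k,l,st,ce=cv2.connectedComponentsWithStats(m);i=np.argmax(st[1:,4])+1
kk=(ce[i]+.5)/8-.5+[238,210];print(st[i,4]/64,kk,atz(S,kk,.025))
E
python3 f.py
```

```text
[ 0.4604 -0.1176  0.028 ] [ 0.4599 -0.0714  0.028 ] [ 0.46   -0.0948  0.028 ]
knob (np.float64(253.8), np.float64(222.0)) [ 0.5899 -0.1235  0.025 ]
[([322.8, 229.7], 0.74, array([ 0.7481, -0.0258,  0.014 ])), ([324.7, 158.4], 0.73, array([0.5741, 0.2675, 0.014 ])), ([225.7, 200.3], 0.59, array([ 0.4583, -0.0912,  0.014 ]))]
45.421875 [221.4378 203.0503]
43.875 [231.7563 196.1126]
80.171875 [253.785  221.7216] [ 0.5892 -0.1226  0.025 ]
```

The measured pack centre (0.460, -0.095) agrees with the TCP. I'll descend and grip across the 44 mm width.

step_arm(series=[0,0,0.03,0,0,0,0.07,0,0,0,0.11,0,0,0,0.13,0.003,0,0,0.1385,0.003,0,0,0.1385,0.003])

```text
time: 11.95
tool_pos: [0.4592, -0.0949, 0.0036]
tcp_rot: [-2.307, -2.132, 0.001]
wrist_force: [0.1, -0.2, 0.4]
width: 1.001
grip_force: 0.0
```

step_arm(series=[0,0,0,0,0,0,0,0,0,0,0,0,0,0,0,0,0,0,0,0], gripper=0.3)

```text
time: 12.58
tool_pos: [0.4604, -0.0952, 0.0049]
tcp_rot: [2.306, 2.131, 0.002]
wrist_force: [-0.8, -0.1, 6.8]
width: 0.502
grip_force: 42.4
```

```bash
python3 n.py .4594 -.0949 .12 -4.4 .586 .123 .13 -4.4
```

```text
t 12.57 p [ 0.4604 -0.0952  0.0049] yaw -4.52 w 0.502 F [-0.8 -0.1  6.8] grip 42.4 q [-0.26  0.14  2.22 -0.    0.77 -0.18] tz [ 0.002 -0.001 -1.   ]
shift [ 1.000e-04 -7.000e-04 -1.151e-01] turn -0.0021
shift [ 0.2273  0.1083 -0.125 ] turn -0.0021
```

step_arm(series=[0,0,-0.02,0,0,0,-0.06,0,0,0,-0.1,0,0.03,0.015,-0.12,0,0.08,0.038,-0.12,0,0.13,0.062,-0.12,0,0.17,0.081,-0.12,0,0.2,0.095,-0.12,0])

```text
time: 13.58
tool_pos: [0.5702, 0.0988, 0.1234]
tcp_rot: [-2.306, -2.133, 0.0]
wrist_force: [-0.7, 0.1, -0.0]
width: 0.506
grip_force: 41.7
```

step_arm(series=[0.015,0.007,0,0,0.025,0.012,0,0,0.027,0.013,0,0,0.027,0.013,0,0,0.027,0.013,0,0])

```text
time: 14.2
tool_pos: [0.5845, 0.122, 0.1237]
tcp_rot: [-2.308, -2.131, 0.001]
wrist_force: [0.3, 1.2, -0.8]
width: 0.507
grip_force: 41.7
```

```bash
python3 n.py .5865 .1232 .1 -4.4 ; python3 d.py "[.587,.123,.09]" e4.png
```

```text
t 14.2 p [0.5845 0.122  0.1237] yaw -4.58 w 0.507 F [ 0.3  1.2 -0.8] grip 41.7 q [ 0.16  0.21  1.88 -0.    1.05  0.24] tz [-0. -0. -1.]
shift [0.0013 0.0019 0.0237] turn -0.0032
```

View pics/e4.png

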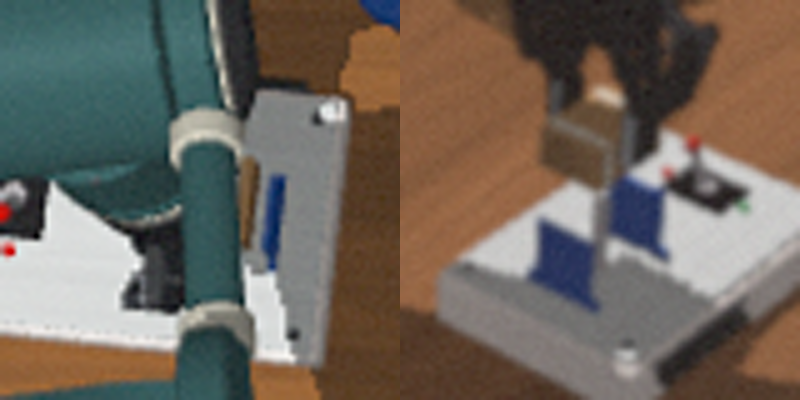

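The scene crop shows the pack above the spindle (axis near crop column 601 at row 240) and the near end of the pack between rows 110 and 190. I'll check both against projections.

```bash
cat > g.py <<'E'
from h import *
import pickle
np.set_printoptions(precision=1,suppress=True)
S=pickle.load(open("P.pkl","rb"))["scene"]
u,v=np.round(proj(S,[.587,.123,.09])).astype(int)
C=lambda X:(proj(S,X)-[u-40,v-40]+.5)*5-.5+[400,0]
t=np.radians(-4.5);ex=np.array([np.cos(t),np.sin(t),0]);ey=np.array([-ex[1],ex[0],0])
c=np.array([.5845,.122,.119])
for sx in(-22,22):
  for z in(0,.028): print("pack -y end",sx,z,C(c+ex*sx/1000-ey*.03+[0,0,z]))
s=np.array([.5865,.1232,.04])
for z in(0,.02,.03,.054): print("spindle",z,C(s+[0,0,z]))
for sy in(-34.5,34.5):
  for sx in(-20,20):print("guide top",sy,sx,C(s+ex*sx/1000+ey*sy/1000+[0,0,.046]))
for X in([-75,-65],[75,-65],[75,155],[-75,155]): print("deck",C(s+ex*X[0]/1000+ey*X[1]/1000))
# before-arm pictures: spindle column in original scene image
I=S["image"].astype(int);
for z in(.02,.03,.04):
    q=proj(S,s+[0,0,z]); r=int(round(q[1]));print("spindle px",q,I[r,int(q[0])-5:int(q[0])+7].mean(1))
E
python3 g.py
```

```text
pack -y end -22 0 [536.3 165.8]
pack -y end -22 0.028 [537.8 125.1]
pack -y end 22 0 [596. 194.]
pack -y end 22 0.028 [598.4 152.9]
spindle 0 [595.7 267.5]
spindle 0.02 [597.3 240.6]
spindle 0.03 [598.1 227. ]
spindle 0.054 [600.1 193.8]
guide top -34.5 -20 [536.3 217.2]
guide top -34.5 20 [589.8 243.3]
guide top 34.5 -20 [608.6 168.4]
guide top 34.5 20 [661.7 192.9]
deck [432.  266.5]
deck [628.9 369.4]
deck [843.5 205. ]
deck [651.3 120.3]
spindle px [304.1 168.7] [ 67.7  79.7 100.3 115.  107.3  98.3 104.7 135.3 161.7 162.3 134.7 106.7]
spindle px [304.2 166. ] [180.  191.7 195.3 190.  149.3 109.   95.3  81.7  67.7  61.7  62.7  62. ]
spindle px [304.4 163.3] [193.7 191.7 194.3 186.3 156.7 116.   97.3  87.7  71.7  63.   63.7  60.3]
```

step_arm(series=[0.0013,0.0019,0.005,-0.003,0.0013,0.0019,0.015,-0.003,0.0013,0.0019,0.02,-0.003,0.0013,0.0019,0.024,-0.003,0.0013,0.0019,0.024,-0.003])

```text
time: 14.92
tool_pos: [0.5864, 0.124, 0.0991]
tcp_rot: [-2.304, -2.135, 0.001]
wrist_force: [-0.1, 0.0, -0.9]
width: 0.502
grip_force: 41.7
```

step_arm(series=[0,0,0.002,0,0,0,0.004,0,0,0,0.006,0,0,0,0.008,0,0,0,0.008,0])

```text
time: 15.55
tool_pos: [0.5867, 0.124, 0.0915]
tcp_rot: [-2.304, -2.135, 0.001]
wrist_force: [-0.6, 0.4, 0.4]
width: 0.507
grip_force: 41.7
```

```bash
python3 n.py .5865 .1232 .045 -4.4
```

```text
t 15.55 p [0.5867 0.124  0.0915] yaw -4.36 w 0.507 F [-0.6  0.4  0.4] grip 41.7 q [ 0.17  0.25  1.9  -0.    1.    0.24] tz [-0. -0. -1.]
shift [-0.0008 -0.0001  0.0465] turn 0.0008
```

There is no contact force with the pack bottom about 7 mm below the spindle tip, so the spindle is in the hole. I'll continue past the guide tops.

step_arm(series=[-0.0005,0,0.003,0,-0.0005,0,0.006,0,-0.0005,0,0.009,0,-0.0005,0,0.012,0,-0.0005,0,0.012,0])

```text
time: 16.18
tool_pos: [0.5865, 0.1235, 0.0793]
tcp_rot: [-2.304, -2.135, 0.001]
wrist_force: [0.8, 0.0, -0.5]
width: 0.506
grip_force: 41.7
```

step_arm(series=[0,0,0.006,0,0,0,0.012,0,0,0,0.018,0,0,0,0.024,0,0,0,0.028,0,0,0,0.03,0,0,0,0.03,0])

```text
time: 17.05
tool_pos: [0.5868, 0.1235, 0.0496]
tcp_rot: [-2.304, -2.135, 0.0]
wrist_force: [-0.6, 0.7, -0.6]
width: 0.504
grip_force: 41.7
```

Free so far. The final few millimetres come next, slowly.

step_arm(series=[0,0,0.001,0,0,0,0.002,0,0,0,0.003,0,0,0,0.004,0,0,0,0.004,0])

```text
time: 17.68
tool_pos: [0.5867, 0.1235, 0.0456]
tcp_rot: [-2.304, -2.135, 0.0]
wrist_force: [0.6, 0.2, -0.4]
width: 0.505
grip_force: 41.7
```

step_arm(series=[0,0,0.0005,0,0,0,0.001,0,0,0,0.001,0])

```text
time: 18.05
tool_pos: [0.5869, 0.1235, 0.0449]
tcp_rot: [2.304, 2.135, 0.0]
wrist_force: [-0.3, 0.2, 1.3]
width: 0.508
grip_force: 41.7
```

step_arm(series=[0,0,0.0005,0,0,0,0.001,0,0,0,0.001,0])

```text
time: 18.42
tool_pos: [0.5869, 0.1235, 0.0449]
tcp_rot: [2.304, 2.135, 0.0]
wrist_force: [-3.8, -0.5, 7.8]
width: 0.508
grip_force: 42.6
```

Contact, and the pack is seated. Release and rise.

step_arm(series=[0,0,0,0,0,0,0,0,0,0,0,0,0,0,-0.02,0,0,0,-0.06,0,-0.03,0,-0.1,0,-0.085,0.005,-0.1,0,-0.14,0.01,-0.1,0], gripper=1)

```text
time: 19.42
tool_pos: [0.5874, -0.0179, 0.1468]
tcp_rot: [2.3, 2.135, 0.005]
wrist_force: [0.5, 0.3, -0.1]
width: 1.0
grip_force: 0.0
```

step_arm(series=[-0.055,0.006,0,0,-0.1,0.011,0,0,-0.106,0.012,0,0,-0.106,0.012,0,0,-0.106,0.012,0,0], gripper=0.6)

```text
time: 20.05
tool_pos: [0.5901, -0.1221, 0.1441]
tcp_rot: [-2.303, -2.137, -0.001]
wrist_force: [-0.2, 0.1, -1.0]
width: 0.599
grip_force: 0.0
```

```bash
python3 n.py .590 -.1238 .06 -4.4;  python3 - <<'E'
from h import *
T=viewer.read_camera("top");S=viewer.read_camera("scene")
o=[]
for p,c in((T,[.587,.123,.06]),(S,[.587,.123,.06]),(T,[.59,-.124,.04]),(S,[.59,-.124,.04])):
    u,v=np.round(proj(p,c)).astype(int)
    o.append(cv2.resize(p["image"][v-30:v+30,u-30:u+30,::-1],(300,300),interpolation=cv2.INTER_CUBIC))
cv2.imwrite("pics/e5.png",np.vstack([np.hstack(o[:2]),np.hstack(o[2:])]))
E
```

```text
t 20.05 p [ 0.5901 -0.1221  0.1441] yaw -4.29 w 0.599 F [-0.2  0.1 -1. ] grip 0.0 q [-0.25  0.2   1.85  0.    1.09 -0.17] tz [ 0.  0. -1.]
shift [-0.0017  0.      0.0841] turn 0.002
```

View pics/e5.png

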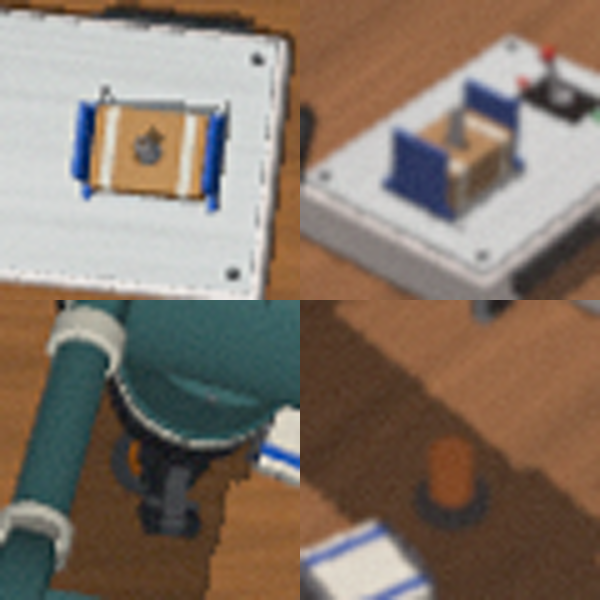

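The pack lies flat between the guides with the spindle through its hole (crop (150,150) top left), and the weight is under the gripper at (452,475). I'll descend to the knob.

step_arm(series=[-0.0016,0,0.04,0,-0.0016,0,0.085,0,-0.0016,0,0.11,0,-0.0016,0,0.125,0,-0.0016,0,0.131,0,-0.0016,0,0.131,0])

```text
time: 20.9
tool_pos: [0.5905, -0.1249, 0.0132]
tcp_rot: [2.303, 2.135, 0.001]
wrist_force: [-0.0, 0.2, 0.3]
width: 0.602
grip_force: 0.0
```

step_arm(series=[0,0,0,0,0,0,0,0,0,0,0,0,0,0,0,0], gripper=0.1, newtons=50)

```text
time: 21.4
tool_pos: [0.5912, -0.1253, 0.0142]
tcp_rot: [2.303, 2.134, 0.002]
wrist_force: [-0.2, -0.3, 6.1]
width: 0.256
grip_force: 49.7
```

```bash
python3 n.py .5868 .1234 .14 -4.4
```

```text
t 21.4 p [ 0.5912 -0.1253  0.0142] yaw -4.36 w 0.256 F [-0.2 -0.3  6.1] grip 49.7 q [-0.25  0.35  1.93  0.    0.86 -0.17] tz [ 0.003 -0.001 -1.   ]
shift [ 0.2476 -0.023  -0.1259] turn 0.0007
```

step_arm(series=[0,0,-0.02,0,0,0,-0.06,0,0,0,-0.1,0,0.03,-0.003,-0.125,0,0.08,-0.007,-0.125,0,0.135,-0.012,-0.125,0,0.185,-0.017,-0.125,0,0.22,-0.02,-0.125,0])

```text
time: 22.4
tool_pos: [0.586, 0.098, 0.1385]
tcp_rot: [-2.303, -2.137, -0.0]
wrist_force: [0.3, 0.2, -2.6]
width: 0.26
grip_force: 49.3
```

step_arm(series=[0.015,-0.001,0,0,0.024,-0.003,0,0,0.0265,-0.003,0,0,0.0265,-0.003,0,0,0.0265,-0.003,0,0])

```text
time: 23.02
tool_pos: [0.5858, 0.1216, 0.1377]
tcp_rot: [2.305, 2.134, -0.0]
wrist_force: [0.3, 0.3, -0.5]
width: 0.259
grip_force: 49.3
```

```bash
python3 n.py .5868 .1226 .11 -4.4; python3 - <<'E'
from h import *
S=viewer.read_camera("scene")
u,v=np.round(proj(S,[.587,.1226,.13])).astype(int); print(u,v)
im=cv2.resize(S["image"][v-25:v+25,u-25:u+25],(600,600),interpolation=cv2.INTER_CUBIC)
im=im[:,:,::-1].copy()
C=lambda X:((proj(S,X)-[u-25,v-25]+.5)*12-.5)
p=np.array(monitor.read_state()["tool_pos"])
t=np.linspace(0,6.28,40)
for r,z in((.021,-.0142),(.021,-.0042),(.012,.0258)):
    pts=[C(p+[r*np.cos(a),r*np.sin(a),z]) for a in t]; cv2.polylines(im,[np.int32(pts)],True,(0,255,255),1)
s=np.array([.5868,.1234,0])
cv2.line(im,*[tuple(int(k) for k in C(s+[0,0,z])) for z in(.068,.094)],(0,255,0),1)
cv2.imwrite("pics/e6.png",im)
E
```

```text
t 23.02 p [0.5858 0.1216 0.1377] yaw -4.42 w 0.259 F [ 0.3  0.3 -0.5] grip 49.3 q [ 0.16  0.2   1.87 -0.    1.08  0.24] tz [-0. -0. -1.]
shift [0.0011 0.0009 0.0277] turn -0.0003
305 149
```

View pics/e6.png

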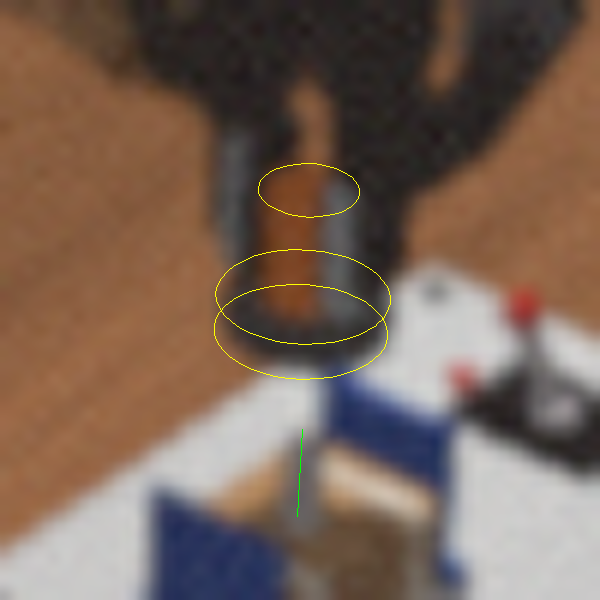

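The overlay shows the disc centre about 1.5–2 mm to +y of the TCP, matching the earlier knob measurement. The TCP y is therefore already right, and x needs +1 mm. I'll lower it watching the force.

step_arm(series=[0,0.001,0.008,0,0,0.001,0.018,0,0,0.001,0.025,0,0,0.001,0.028,0,0,0.001,0.03,0,0,0.001,0.032,0,0,0.001,0.032,0])

```text
time: 23.95
tool_pos: [0.5868, 0.1225, 0.1058]
tcp_rot: [2.304, 2.135, 0.0]
wrist_force: [-0.2, -0.3, -1.1]
width: 0.261
grip_force: 49.3
```

step_arm(series=[0,0,0.002,0,0,0,0.004,0,0,0,0.005,0,0,0,0.005,0])

```text
time: 24.45
tool_pos: [0.5866, 0.1224, 0.1006]
tcp_rot: [-2.304, -2.135, 0.0]
wrist_force: [0.6, -0.4, -1.7]
width: 0.258
grip_force: 49.3
```

It is over the tip without contact, so I'll continue down.

step_arm(series=[0,0,0.004,0,0,0,0.008,0,0,0,0.012,0,0,0,0.014,0,0,0,0.016,0,0,0,0.016,0])

```text
time: 25.2
tool_pos: [0.5866, 0.1224, 0.0846]
tcp_rot: [-2.304, -2.135, 0.0]
wrist_force: [0.3, 0.2, -1.4]
width: 0.259
grip_force: 49.3
```

step_arm(series=[0,0,0.001,0,0,0,0.002,0,0,0,0.0025,0,0,0,0.0025,0])

```text
time: 25.7
tool_pos: [0.5868, 0.1224, 0.0823]
tcp_rot: [2.304, 2.135, 0.0]
wrist_force: [0.3, -1.0, -1.6]
width: 0.258
grip_force: 49.4
```

step_arm(series=[0,0,0.0005,0,0,0,0.001,0,0,0,0.001,0])

```text
time: 26.08
tool_pos: [0.5868, 0.1225, 0.0822]
tcp_rot: [2.304, 2.135, 0.0]
wrist_force: [-2.9, -1.2, 6.0]
width: 0.256
grip_force: 50.0
```

step_arm(series=[0,0,0.0005,0,0,0,0.001,0,0,0,0.001,0])

```text
time: 26.45
tool_pos: [0.5869, 0.1224, 0.0822]
tcp_rot: [2.304, 2.135, 0.0]
wrist_force: [-5.2, -0.7, 11.1]
width: 0.257
grip_force: 50.6
```

It is seated on the pack. I'll unload, release, rise, and head for the -x side of the switch.

step_arm(series=[0,0,-0.002,0,0,0,-0.002,0])

```text
time: 26.7
tool_pos: [0.5869, 0.1225, 0.0822]
tcp_rot: [2.304, 2.135, 0.001]
wrist_force: [-1.0, -1.7, 1.5]
width: 0.254
grip_force: 49.6
```

step_arm(series=[0,0,0,0,0,0,0,0,0,0,0,0,0,0,-0.02,0,0,0,-0.05,0,0,0,-0.08,0,0,0,-0.08,0,0,0,-0.08,0], gripper=0.6)

```text
time: 27.7
tool_pos: [0.5866, 0.1224, 0.1626]
tcp_rot: [2.304, 2.135, 0.001]
wrist_force: [-0.4, -1.2, -0.8]
width: 0.6
grip_force: 0.0
```

```bash
python3 n.py .5503 .2366 .16 -4.4 .5503 .2366 .058 -4.4
```

```text
t 27.7 p [0.5866 0.1224 0.1626] yaw -4.36 w 0.6 F [-0.4 -1.2 -0.8] grip 0.0 q [0.16 0.17 1.84 0.   1.12 0.24] tz [ 0.  0. -1.]
shift [ 0.1111 -0.0449  0.0026] turn 0.0008
shift [ 0.1111 -0.045   0.1046] turn 0.0008
```

step_arm(series=[0.04,-0.016,0,0,0.08,-0.033,0,0,0.111,-0.045,0,0,0.111,-0.045,0,0,0.111,-0.045,0.03,0,0.111,-0.045,0.07,0,0.111,-0.045,0.1,0,0.111,-0.045,0.1045,0], gripper=0)

```text
time: 28.7
tool_pos: [0.5475, 0.2344, 0.054]
tcp_rot: [-2.303, -2.133, 0.011]
wrist_force: [0.3, -0.0, -0.0]
width: -0.0
grip_force: 0.0
```

```bash
python3 n.py .5503 .2366 .058 -4.4; python3 - <<'E'
from h import *
o=[]
for n in("top","scene"):
    p=viewer.read_camera(n)
    for c in([.587,.123,.09],[.59,.232,.06]):
        u,v=np.round(proj(p,c)).astype(int)
        o.append(cv2.resize(p["image"][v-25:v+25,u-25:u+25,::-1],(300,300),interpolation=cv2.INTER_CUBIC))
cv2.imwrite("pics/e7.png",np.vstack([np.hstack(o[:2]),np.hstack(o[2:])]))
E
```

```text
t 28.7 p [0.5475 0.2344 0.054 ] yaw -4.4 w -0.0 F [ 0.3 -0.  -0. ] grip 0.0 q [ 0.36  0.29  1.93 -0.    0.93  0.44] tz [-0.007 -0.003 -1.   ]
shift [ 0.0024  0.0026 -0.004 ] turn 0.0
```

View pics/e7.png

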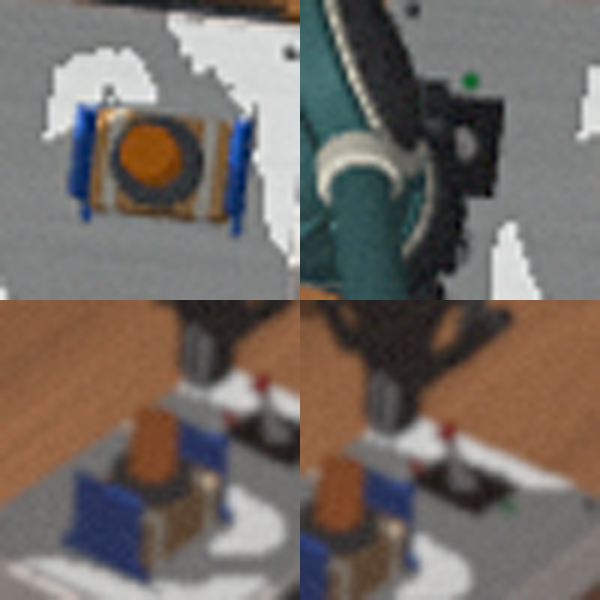

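The weight sits flat on the pack, concentric with it (crop (155,155)). The shut fingertips at (388,400) are on the red side of the ball at (447,432). Now I'll push toward +x.

step_arm(series=[0,0.006,0,0,0,0.012,0,0,0,0.018,0,0,0,0.023,0,0,0,0.027,0,0,0,0.031,0,0,0,0.035,0,0,0,0.035,0,0])

```text
time: 29.8
tool_pos: [0.5855, 0.2338, 0.0577]
tcp_rot: [2.304, 2.135, 0.0]
wrist_force: [-0.6, 0.8, 0.6]
width: 0.002
grip_force: 0.0
```

```bash
cat > k.py <<'E'
from h import *
np.set_printoptions(precision=4,suppress=True)
b=np.array([.5952,.2331,.04]);ex=np.array([.997,-.0767,0])
for n in("scene","top"):
    p=viewer.read_camera(n); im=p["image"]
    u,v=np.round(proj(p,b+[0,0,.03])).astype(int)
    I=cv2.resize(im[v-14:v+14,u-14:u+14],None,fx=8,fy=8,interpolation=cv2.INTER_CUBIC)
    h=cv2.cvtColor(I,cv2.COLOR_RGB2HSV);m=(((h[...,0]<8)|(h[...,0]>172))&(h[...,1]>150)&(h[...,2]>70)).astype(np.uint8)
    k,l,st,ce=cv2.connectedComponentsWithStats(m)
    print(n,"pred off/on",proj(p,b+ex*-.0125+[0,0,.0295]),proj(p,b+ex*.0125+[0,0,.0295]),[(round(st[i,4]/64,1),(ce[i]+.5)/8-.5+[u-14,v-14]) for i in range(1,k) if st[i,4]>60])
E
python3 n.py .5503 .2366 .058 -4.4; python3 k.py
```

```text
t 29.8 p [0.5855 0.2338 0.0577] yaw -4.37 w 0.002 F [-0.6  0.8  0.6] grip 0.0 q [ 0.34  0.34  1.85 -0.    0.95  0.42] tz [ 0.  0. -1.]
shift [ 0.0001 -0.0353 -0.0003] turn 0.0006
scene pred off/on [322.8004 149.5054] [329.3387 152.393 ] [(np.float64(2.1), array([329.7045, 151.7017]))]
top pred off/on [142.4632 155.8693] [143.6161 146.6779] [(np.float64(2.9), array([144.3696, 163.75  ]))]
```

The ball shows at the "on" position. I'll withdraw and verify.

step_arm(series=[0,-0.01,0,0,0,-0.03,0,0,0,-0.045,-0.01,0,0,-0.055,-0.05,0,0,-0.065,-0.1,0,0,-0.075,-0.13,0,0,-0.075,-0.13,0,0,-0.075,-0.13,0])

```text
time: 30.9
tool_pos: [0.5098, 0.2394, 0.1874]
tcp_rot: [-2.304, -2.136, 0.0]
wrist_force: [0.1, 0.4, -0.7]
width: 0.002
grip_force: 0.0
```

```bash
python3 n.py; python3 k.py; python3 - <<'E'
from h import *
S=viewer.read_camera("scene")
im=cv2.resize(S["image"][150:185,285:325],None,fx=8,fy=8,interpolation=cv2.INTER_CUBIC)
h=cv2.cvtColor(im,cv2.COLOR_RGB2HSV);m=((h[...,0]<14)&(h[...,1]>170)&(h[...,2]>110)).astype(np.uint8)
k,l,st,ce=cv2.connectedComponentsWithStats(m);i=np.argmax(st[1:,4])+1
print("knob",(ce[i]+.5)/8-.5+[285,150],"pred seated",proj(S,[.5868,.1235,.093]))
E
```

```text
t 30.9 p [0.5098 0.2394 0.1874] yaw -4.34 w 0.002 F [ 0.1  0.4 -0.7] grip 0.0 q [ 0.39  0.09  1.89 -0.    1.16  0.47] tz [-0. -0. -1.]
scene pred off/on [322.8004 149.5054] [329.3387 152.393 ] [(np.float64(1.7), array([329.9013, 151.7225]))]
top pred off/on [142.4632 155.8693] [143.6161 146.6779] [(np.float64(12.8), array([143.6577, 146.6754])), (np.float64(2.9), array([144.4355, 163.7328]))]
knob [305.12029179 158.97334707] pred seated [304.73591395 159.63222966]
```

The switch is on in both views and the knob is where a seated weight should be. Handing in.

```bash
python3 -c "
from workcell import job
print(job.finish_job())"
```

```text
the job is handed in; nothing more can be done
None
```

The job is handed in at about 31 s: the kraft pack lies flat on the deck between the guides with the weight seated on it, and the switch was then flipped to the green-dot side; the cameras confirmed all three, but the hand-in returned no verdict.

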